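# Catch the treat trolley on its runway

## Robot

A 6-joint arm with a two-finger parallel gripper is mounted at the origin on the work surface. World frame = base frame: x ahead of the robot, y to its left, z up, the work surface at z = 0. Lengths are in mm, angles in rad, forces in N, time in s.
With the tool pointing down it reaches from about 300 to 775 mm from the base axis. Payload 14.6 kg.
Tool frame: the origin (TCP) lies at the very end of the fingers, on their centre line; the grasp point (between the pads) lies 19 mm behind it; z points along the fingers, y is the line along which they close (so a half turn about z gives the same grasp; the last joint's range is limited). The gripper opens to 94 mm and grips with 3 to 60 N. Pads are 16 mm wide; open, the fingers measure 119 mm over their backs; the gripper's body (75 mm by 177 mm) begins 78 mm behind the grasp point.
Start: joints at [-1.302, 0.3, 1.521, -0, 1.321, -0.067], TCP at [181.231, -519.273, 175.146] pointing down, gripper open.
Joint ranges: [-3.03, 3.03], [-0.79, 2.21], [0.23, 2.52], [-1.04, 4.18], [0, 3.07], [-2.55, 2.55]. Speed limits (rad/s): [2.22, 2.22, 2.57, 3.14, 3.14, 3.14].

## Interface

Orientations are given as [roll, pitch, yaw] about the fixed x, y, z axes, in that order (R = Rz(yaw) Ry(pitch) Rx(roll)).
In Python, from cell import manip gives the robot as it stands.
- The arm moves only by the tool servo_tool, never from a script. Its argument "rows" is a list of rows, each a list of 7 numbers: the turn, a rotation vector about the world's x, y, z in degrees, then the shift along the world's x, y, z in mm, then the closure, from 0 (fully open) to 1 (shut). In form: [[rx, ry, rz, dx, dy, dz, fingers], ...]. A call has 1 to 20 rows; each row shifts and turns the commanded pose from where the row before left it; what a row does not reach is not made up. A row lasts 1/8 s, in which the tool goes at most 62.5 mm and 10.7 degrees, less where a joint would pass 70% of its speed; a pose out of reach is approached as far as the arm can. A call with a gripper value outside its range is refused whole. The fingers move at their own pace and stop on an object; "grip_force" is the grip in N (left out, the last holds). Time passes only in rows, so rows that do not move let the fingers close. It gives the time, the measured TCP pose, the force, the opening and the grip force at its end, in the units of the state.
- manip.read_state(): the state, without advancing time (a new reading comes with each control period).
- manip.camera(name): name is "scene" or "side" or "wrist"; returns the picture (480x640x3 uint8, red, green, blue); there is no depth.
- manip.camera_info(name): a dict with "fx", "fy", "cx", "cy" (pixels), "D" ([k1, k2, p1, p2, k3] as OpenCV has them; the pictures are not rectified), "position" and "rotation" of the camera in the world; the wrist camera has in their place "T_tool_cam" (4x4, takes a point from camera to tool coordinates, whose origin is the TCP and whose axes are the flange's). Camera axes: x right, y down, z forward; pixel columns grow to the right and rows downward; lengths in mm; the calibration is good to about 2 mm. A picture is of the moment at which its call begins: read the wrist's pose just before it. camera_info takes no time and is no camera call.
- manip.sign_off(): hands the job in; it is judged then, once.
The state is a dict: "clock": time; "joints": joint angles; "qd": joint speeds; "effort": joint torques, N m; "eef_pos": TCP position; "eef_rot": TCP orientation; "wrist_force": force on the tool from outside, world axes, zero at the start; "moment": the same for the moment, N m; "finger_gap": finger opening in mm; "finger_force": force on a finger pad.
Only numpy, scipy, OpenCV 4.12 (cv2) and the standard library are available. Lean on these libraries where they do the work, as an engineer would, in place of code of your own. Each camera call takes 0.05 s, during which the arm holds its last target. There are 200 camera calls.

## Task

Press the release pad beside the sloping runway and let the treat trolley roll out clear of the wire hoops on its own; then run the closed fingers along ahead of its bumper board, let it come up to them and bring it smoothly to rest on the open runway, well short of the end stops, without a knock: the little brass bell on it must hardly swing, at no time more than about 12 degrees. Hold the trolley still there for two seconds, ease it slowly down until it stands against both end stops, and take the hand away. Do not touch the trolley before it is clear of the hoops, and leave the other things on the table alone.

Things in the scene. Friction and masses are not known exactly. Their poses are not given: they have to be found in the camera images.
- runway: Fixed stand of the wooden runway. Level frame: origin on the table under the runway's middle, x horizontal along it, downhill; y to the side of the release pad; z up.
- deck: The runway's fixed sloping deck, 590 mm long, 136 mm wide. Origin in the middle of its floor surface, 90 mm above the table; x down along the floor, which slopes at 0.100 rad, y to the side of the release pad, z square to the floor. Channel 116 mm wide between walls 10 mm thick that rise 30 mm above the floor. Deck x, y, z below mean this frame.
- last_hoop (a point): Point on the floor at deck x = -0.100, under the last of three wire hoops (6 mm wire, 168 mm high above the floor); the others stand at deck x = -0.185 and -0.27. Beyond it the deck is open above. The trolley is clear of the hoops from deck x = -0.035 on.
- end_stops (a point): Point on the floor at deck x = 0.270, midway between two stop blocks and level with their uphill faces. Blocks: 22 mm wide, 60 mm high, 25 mm long, one at each wall, with a 72 mm gap between them that the closed fingers can pass. The trolley stands against both at deck x = 0.201.
- trolley: Small pine trolley on four 40 mm wheels with a seated treat tub (top 104 mm above the floor) and, at the rear, a wire arch 133 mm high. Origin on the floor under its middle, x forward. Board from x = -0.065; bumper board's front face at x = +0.069, 84 mm wide, 12 to 78 mm above the floor. Starts at deck x = -0.215. It cannot stay on the slope unheld.
- bell (a joint): Swing of the brass bell that hangs from the trolley's arch, rad, about the trolley's y axis; hangs at -0.10 (plumb) when at rest. It swings with a period of 0.4 s and shows every knock: a sudden change of the trolley's speed by 0.1 m/s swings it by about 0.16 rad.
- release (a joint): Travel of the release, m: 0 = up (bar stands 22 mm above the floor and holds the trolley), 0.026 = fully down. The trolley is free from about 0.011 on: its speed grows at 0.7 m/s2 at first and nears 0.35 m/s with a time constant of about 0.5 s (nominal, 0.70 kg; hidden mass 0.52 to 0.94 kg). The release is pressed down square to the floor with about 4 N, has no spring and stays where it is left.
- pad_top (a point): Centre of the top face of the release pad, a black rubber square of 44 by 44 mm on a stem outside the runway's wall: at the start at deck x = 0.060, y = 0.110, z = 0.036; it goes down with the release.
- bowl: Glazed ceramic bowl, 130 mm wide, 50 mm high, origin under its centre. Leave alone.
- willow_ring: Woven willow tunnel ring, 130 mm wide, 48 mm high, lying flat, origin under its centre. Leave alone.
- rake: Grooming rake lying flat: 200 mm long along its x, wooden handle to -x, steel comb 100 mm wide at +x; origin near the comb. Leave alone.
- brush: Small plastic brush, 160 mm long along its x, 32 mm high, origin under its middle. Leave alone.
- jar: Glass jar with steel cap, 80 mm wide, 110 mm high, origin under its centre. Leave alone.
- mug: White ceramic mug, 80 mm wide, 85 mm high, origin under its centre. Leave alone.
Things that resemble listed ones, but are neither listed nor needed, are in the scene too. What is shaped like the trolley but red is not meant.

How it is judged:
By the outcome, as a careful person would: the job done as asked, in the order asked, and still so for the second after the job is handed in, with the robot touching nothing.
It also fails if it takes over 35 s, if anything falls off the work surface, if the arm or the gripper's body presses on something with over 40 N, if the wrist force passes 120 N, or if a joint passes its speed limit or range.

## Working session

There is one attempt and no reset: what is moved stays moved. The work goes in short steps, Python scripts to look and compute and a tool call to move; the robot and the scene stay as the last step left them, time stands still between calls to the robot, and variables do not carry over. Pictures are saved under pics/ and viewed, at most 10 in all, crops included, and the job is handed in when it is done.

Besides the shell and the picture viewer there is one more tool, called after ">>>" as name(argument=value, ...) on one line, values as JSON. servo_tool: Moves the arm, as the interface text tells. Its arguments: {"type":"object","properties":{"rows":{"type":"array","items":{"type":"array","items":{"type":"number"}}},"grip_force":{"type":"number"}},"required":["rows"]}

```bash
ls; mkdir -p pics; python3 - <<'E'
from cell import manip
import cv2
s=manip.read_state();print(s)
for n in("scene","side"):
    im=manip.camera(n);cv2.imwrite(f"pics/{n}0.png",im[:,:,::-1]);print(n,manip.camera_info(n))
print(manip.camera_info("wrist"))
E
```

```text
pics
{'clock': 0.0, 'joints': array([-1.30158999e+00,  3.00482403e-01,  1.52160961e+00,  2.02299803e-06,
        1.32069128e+00, -6.65708807e-02]), 'qd': array([-0.00097565, -0.00148663, -0.00074646,  0.00051328,  0.00103496,
        0.00149893]), 'effort': array([ 5.29989265e-04, -5.31807411e+01, -3.52730799e+01,  7.07955030e-02,
        2.43837159e-02, -8.14231430e-05]), 'eef_pos': array([ 181.15724872, -518.98197612,  174.56808292]), 'eef_rot': array([-3.14040478e+00, -8.11587354e-05,  3.35776665e-01]), 'wrist_force': array([ 0.79013396,  0.08359687, -1.37458995]), 'moment': array([-0.02380716,  0.02344809,  0.04654714]), 'finger_force': 0.0, 'finger_gap': 94.02039313936943}
scene {'fx': 607.8033347414473, 'fy': 607.8033347414473, 'cx': 311.0701561970764, 'cy': 243.07229525560624, 'D': array([-0.01905794,  0.        ,  0.        ,  0.        ,  0.        ]), 'position': array([1622.92389258, -958.59219454, 1514.30914942]), 'rotation': array([-2.32370814, -0.01463322,  0.8616641 ])}
side {'fx': 493.9799910812782, 'fy': 493.9799910812782, 'cx': 320.4798125371387, 'cy': 241.00989221867698, 'D': array([-0.135692,  0.      ,  0.      ,  0.      ,  0.      ]), 'position': array([ 240.00782612, 1110.22190051,  835.43306377]), 'rotation': array([-2.10319305, -0.00461896, -2.88609823])}
{'fx': 343.50735498355647, 'fy': 343.50735498355647, 'cx': 319.57476284265204, 'cy': 239.92359914411736, 'D': array([-0.02508296,  0.        ,  0.        ,  0.        ,  0.        ]), 'T_tool_cam': array([[-1.07361091e-04, -9.68251709e-01, -2.49977232e-01,
         7.33333049e+01],
       [ 9.99999835e-01,  3.70838566e-05, -5.73122519e-04,
         1.14321806e+00],
       [ 5.64196979e-04, -2.49977253e-01,  9.68251545e-01,
        -2.09899128e+02],
       [ 0.00000000e+00,  0.00000000e+00,  0.00000000e+00,
         1.00000000e+00]])}
```

View pics/scene0.png

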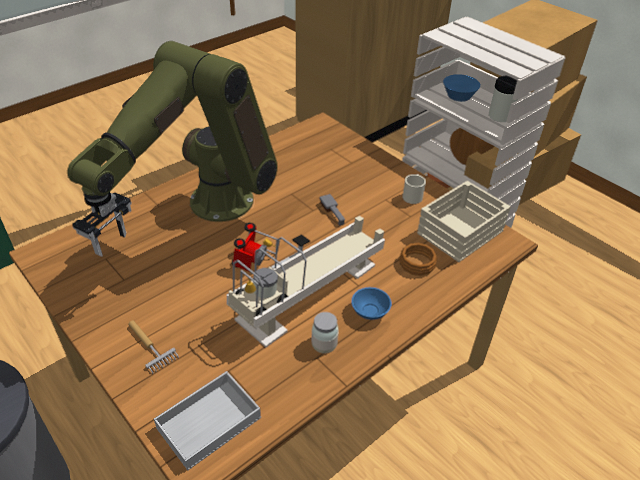

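View pics/side0.png

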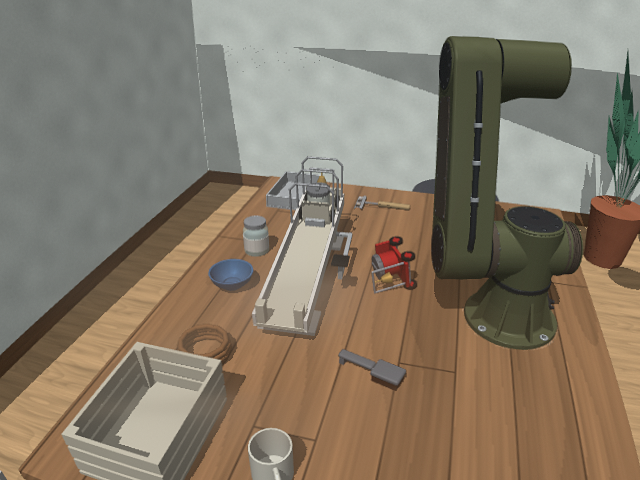

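The scene view shows the pine trolley under the hoops near (262,285). The stops are at (358,226) and (380,238), and the black pad is at (302,241). The red look-alike lies at (250,245). In the side view the trolley is at (317,208), the stops at (262,312) and (299,314), the pad at (341,260), and the red one at (393,262). I choose the pine trolley standing on the runway under the hoops, and will check it in a close crop.

```bash
python3 - <<'E'
import cv2
a=cv2.imread("pics/scene0.png")[205:345,215:395]
b=cv2.imread("pics/side0.png")[150:340,240:420]
cv2.imwrite("pics/sc.png",cv2.resize(a,None,fx=4.4,fy=4.28,interpolation=cv2.INTER_CUBIC)[:600,:800])
cv2.imwrite("pics/sd.png",cv2.resize(b,None,fx=3.15,fy=3.15,interpolation=cv2.INTER_CUBIC)[:600,:800])
E
```

```text
(no output)
```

View pics/sc.png

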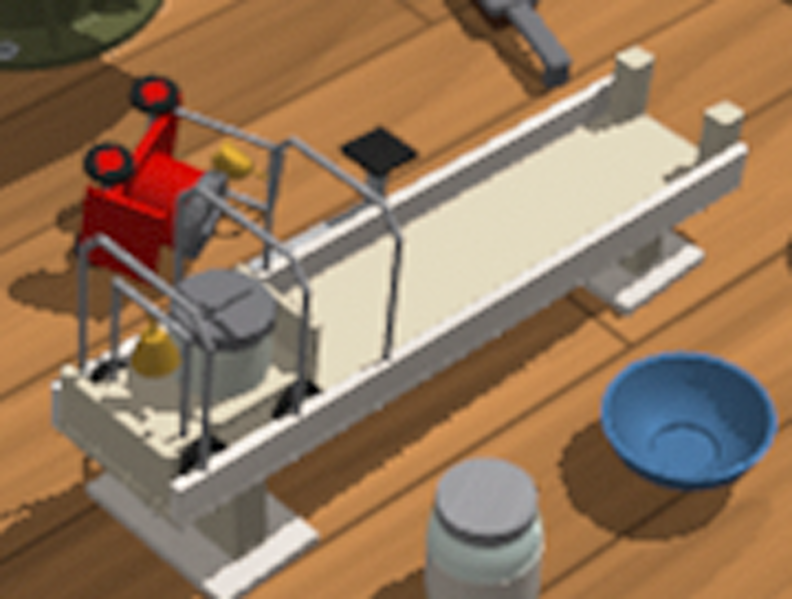

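View pics/sd.png

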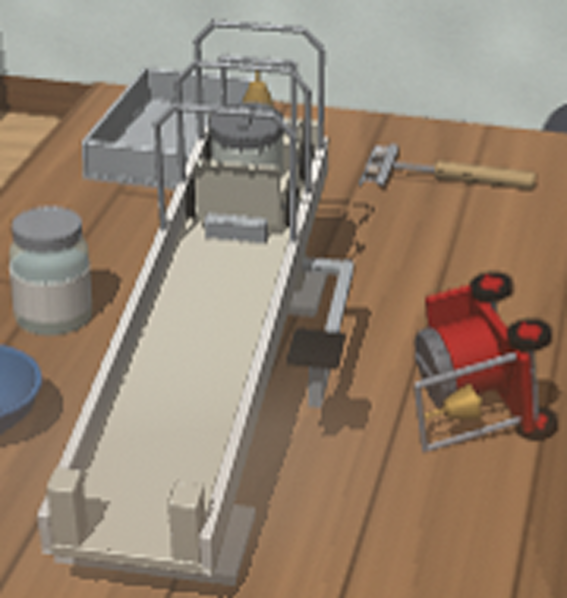

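The crops confirm it: the pine trolley with brass bell stands behind the grey release bar, inside the three hoops. In the scene crop the pad top is at (379,151) and the stop tops at (634,57) and (723,114). In the side crop the pad is at (316,349) and the stop tops at (187,488) and (66,477).

```bash
cat > h.py <<'E'
import numpy as np, cv2
from scipy.optimize import least_squares
from scipy.spatial.transform import Rotation as Ro
from cell import manip
def ray(n,p):
    c=manip.camera_info(n);K=np.array([[c['fx'],0,c['cx']],[0,c['fy'],c['cy']],[0,0,1]])
    q=cv2.undistortPoints(np.array([[p]],float),K,c['D'])[0,0]
    d=Ro.from_euler('xyz',c['rotation']).as_matrix()@[*q,1]
    return np.array(c['position']),d/np.linalg.norm(d)
def tri(rs):
    A=sum(np.eye(3)-np.outer(d,d) for o,d in rs);b=sum((np.eye(3)-np.outer(d,d))@o for o,d in rs)
    X=np.linalg.solve(A,b);return X,[np.linalg.norm(np.cross(X-o,d)) for o,d in rs]
def plane(r,z): o,d=r;return o+d*(z-o[2])/d[2]
S=lambda U,V:(215+(U+.5)/4.4-.5,205+(V+.5)/4.28-.5)
D=lambda U,V:(240+(U+.5)/3.15-.5,150+(V+.5)/3.15-.5)
th=.1
def deck2run(p):
    x,y,z=p;return np.array([x*np.cos(th)+z*np.sin(th),y,90-x*np.sin(th)+z*np.cos(th)])
E
python3 - <<'E'
from h import *
P={'pad':((60,110,36),S(379,151),D(316,349)),'stop+':((282.5,47,60),S(634,57),D(187,488)),'stop-':((282.5,-47,60),S(723,114),D(66,477))}
M=[];X=[]
for k,(m,s,d) in P.items():
    rs=ray('scene',s),ray('side',d);x,e=tri(rs);r=deck2run(m)
    print(k,x.round(1),np.round(e,1),'z must',r[2].round(1),plane(rs[0],r[2]).round(1),plane(rs[1],r[2]).round(1));M.append(r);X.append(x)
for k,m,s in(('up-',(-295,-68,30),S(175,487)),('dn-',(295,-68,30),S(746,150))):
    r=deck2run(m);x=plane(ray('scene',s),r[2]);print(k,x.round(1));M.append(r);X.append(x)
M=np.array(M);X=np.array(X)
f=lambda q:(M[:,:2]@Ro.from_euler('z',q[2]).as_matrix()[:2,:2].T+q[:2]-X[:,:2]).ravel()
s=least_squares(f,[500,0,1.5]);print(s.x,s.fun.reshape(-1,2).round(1))
E
```

```text
pad [468.9  12.7 115.2] [0.1 0.1] z must 119.8 [472.5   9.5 119.8] [467.5  19.8 119.8]
stop+ [517.4 236.2 123.1] [0.8 0.8] z must 121.5 [517.  237.7 121.5] [517.5 233.6 121.5]
stop- [610.3 243.6 120.2] [0.7 0.7] z must 121.5 [611.9 242.6 121.5] [609.1 244.7 121.5]
up- [ 667.5 -328.9  149.3]
dn- [631.6 252.4  90.4]
[581.91614774 -45.58703534   1.63273428] [[-0.7 -1.9]
 [-0.2  1.9]
 [ 0.8  0.3]
 [ 0.3 -2.4]
 [-0.2  2.2]]
```

```bash
cat >> h.py <<'E'
RW=Ro.from_euler('z',1.6327).as_matrix(); O=np.array([581.9,-45.6,0])
def d2w(p): return RW@deck2run(p)+O
def w2d(X):
    r=RW.T@(np.array(X)-O)-[0,0,90];c,s=np.cos(th),np.sin(th)
    return np.array([r[0]*c-r[2]*s,r[1],r[0]*s+r[2]*c])
XD=d2w((1,0,0))-d2w((0,0,0));YD=d2w((0,1,0))-d2w((0,0,0));ZD=d2w((0,0,1))-d2w((0,0,0))
RT=np.array([XD,-YD,-ZD]).T
def st():
    s=manip.read_state();R=Ro.from_euler('xyz',s['eef_rot'])
    print('t',round(s['clock'],3),'tcp',s['eef_pos'].round(1),'deck',w2d(s['eef_pos']).round(1),'F',(np.array([XD,YD,ZD])@s['wrist_force']).round(1),'gap',round(s['finger_gap'],1),
     'rotleft',np.degrees((Ro.from_matrix(RT)*R.inv()).as_rotvec()).round(2));return s
def bell(n=None):
    im=manip.camera('scene');t=manip.read_state()['clock']
    if n: cv2.imwrite(f'pics/{n}.png',im[:,:,::-1])
    return bellx(im),t
def bellx(im):
    h=cv2.cvtColor(im,cv2.COLOR_RGB2HSV);m=cv2.inRange(h,(18,140,90),(32,255,255))
    k,l,s,c=cv2.connectedComponentsWithStats(m);o=[]
    for i in range(1,k):
        if s[i,4]<15 or s[i,4]>200: continue
        oo,d=ray('scene',c[i]);A=oo-d2w((0,0,0));tt=-(A@YD)/(d@YD);q=w2d(oo+tt*d);o.append((c[i].round(1).tolist(),int(s[i,4]),q.round(1).tolist()))
    return o
E
python3 - <<'E'
from h import *
s=st()
for p in((60,110,36),(60,110,70),(130,0,35)):print(p,d2w(p).round(1),(d2w(p)-s['eef_pos']).round(1))
print(XD.round(4),YD.round(4),ZD.round(4))
print(bellx(cv2.imread('pics/scene0.png')[:,:,::-1]))
E
```

```text
t 0.1 tcp [ 181.2 -519.1  174.7] deck [-454.   429.3   39.5] F [ 0.8 -0.8  1.2] gap 93.7 rotleft [-5.16  3.36 74.25]
(60, 110, 36) [468.2  10.8 119.8] [287.  529.8 -54.8]
(60, 110, 70) [468.   14.2 153.7] [286.8 533.2 -21. ]
(130, 0, 35) [573.7  87.  111.8] [392.5 606.  -62.8]
[-0.0616  0.9931 -0.0998] [-0.9981 -0.0619  0.    ] [-0.0062  0.0996  0.995 ]
[([267.2, 242.0], 50, [-194.1, 0.0, 222.6]), ([249.7, 286.9], 93, [-254.9, 0.0, 83.4])]
```

>>> servo_tool(rows=[[0,0,9.3,0,0,55,1],[0,0,9.3,24,44.5,0,1],[0,0,9.3,24,44.5,0,1],[0,0,9.3,24,44.5,0,1],[0,0,9.3,24,44.5,0,1],[0,0,9.3,24,44.5,0,1],[0,0,9.3,24,44.5,0,1],[0,0,9.2,24,44.5,0,1],[-5.7,-0.4,0,24,44.5,0,1],[0,0,0,24,44.5,0,1],[0,0,0,24,44.5,0,1],[0,0,0,24,44.5,0,1],[0,0,0,23,44,0,1],[0,0,0,0,0,-50,1],[0,0,0,0,0,-10,1]], grip_force=30)

```text
clock: 1.98
eef_pos: [466.8, 14.5, 167.7]
eef_rot: [-3.137, 0.099, 1.634]
wrist_force: [-0.6, 0.4, 0.8]
finger_gap: 0.4
finger_force: 0.0
```

```bash
python3 - <<'E'
from h import *
s=st();print(s['joints'].round(3))
im=manip.camera('wrist');cv2.imwrite('pics/w1.png',im[:,:,::-1]);st();print(bell('s1'))
E
```

```text
t 1.975 tcp [466.8  14.5 167.7] deck [ 59.  111.2  84. ] F [0.3 0.6 0.8] gap 0.4 rotleft [-0.01 -0.25 -0.04]
[ 0.017  0.125  1.754 -0.104  1.263 -0.014]
t 2.025 tcp [467.2  14.1 168.3] deck [ 58.5 110.8  84.5] F [-0.3 -1.1 -0.9] gap 0.6 rotleft [-0.01 -0.17  0.01]
([([267.8, 242.3], 54, [-191.8, 0.0, 220.5]), ([249.9, 286.8], 90, [-254.0, 0.0, 83.0])], 2.075)
```

View pics/w1.png

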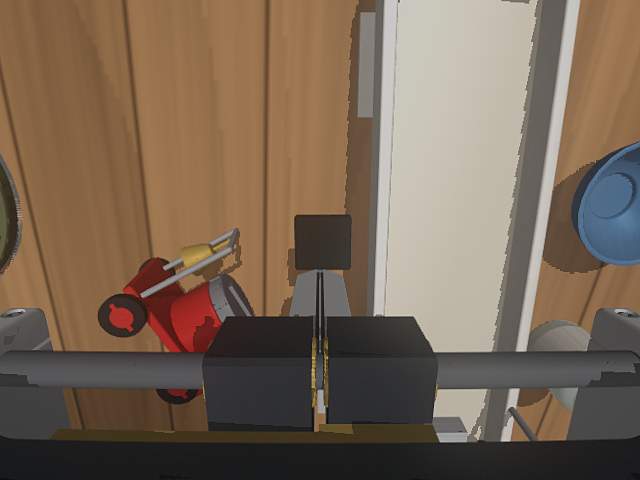

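The wrist view shows the pad at (322,242), with the fingertips straight below it near (320,290). The runway floor lies to the right, between columns 390 and 500. The red decoy is at (190,310), clear of the fingers.

```bash
python3 - <<'E'
from h import *
c=manip.camera_info('wrist');K=np.array([[c['fx'],0,c['cx']],[0,c['fy'],c['cy']],[0,0,1]])
s=manip.read_state();R=Ro.from_euler('xyz',s['eef_rot']).as_matrix();T=c['T_tool_cam']
def at(p,z):
    q=cv2.undistortPoints(np.array([[p]],float),K,c['D'])[0,0]
    o=w2d(R@T[:3,3]+s['eef_pos']);d=w2d(R@T[:3,:3]@[*q,1]);d=d-w2d([0,0,0])
    return (o+d*(z-o[2])/d[2]).round(1)
g=cv2.imread('pics/w1.png')
m=(g[200:280,280:366].max(2)<60).astype(np.uint8);k,l,st_,ce=cv2.connectedComponentsWithStats(m)
i=1+st_[1:,4].argmax();print(st_[i],ce[i])
print('pad centre',at((ce[i][0]+280,242),36))
print('corners',at((295,215),36),at((351,269),36))
gr=g[100].astype(int).sum(1);e=np.abs(np.diff(gr));print([(int(j),int(gr[j+2]-gr[j-1])) for j in np.where(e>60)[0] if j>330])
for u in(380,398,541,569):print(u,at((u,100),30))
E
```

```text
[  15   15   56   55 2663] [40.9241457  43.29290274]
pad centre [ 61. 108.  36.]
corners [ 82.4 127.9  36. ] [38.7 83.9 36. ]
[(347, -123), (357, 147), (372, -97), (380, 293), (381, 279), (392, -107), (394, 95), (524, -216), (525, -221), (552, 212), (553, 265), (565, -268), (566, -225)]
380 [166.2  65.1  30. ]
398 [166.2  51.9  30. ]
541 [167.1 -53.5  30. ]
569 [167.3 -74.5  30. ]
```

>>> servo_tool(rows=[[0,0,0,2,-2.2,-22,1],[0,0,0,0.3,-2,-20,1],[0,0,0,0,0,0,1]])

```text
clock: 2.45
eef_pos: [470.6, 9.4, 128.9]
eef_rot: [3.141, 0.1, 1.631]
wrist_force: [0.5, -0.6, 1.0]
finger_gap: 0.3
finger_force: 0.0
```

```bash
python3 -c "
from h import *
st()"
```

```text
t 2.45 tcp [470.6   9.4 128.9] deck [ 57.6 107.7  44.9] F [-0.7 -0.5  0.9] gap 0.3 rotleft [-0.01  0.04  0.07]
```

>>> servo_tool(rows=[[0,0,0,0,-0.2,-2,1],[0,0,0,0,-0.2,-2,1]])

```text
clock: 2.7
eef_pos: [471.1, 9.6, 125.2]
eef_rot: [3.139, 0.1, 1.632]
wrist_force: [0.5, 0.2, -0.2]
finger_gap: 0.1
finger_force: 0.0
```

```bash
python3 -c "
from h import *
st()"
```

```text
t 2.7 tcp [471.1   9.6 125.2] deck [ 58.1 107.2  41.2] F [ 0.2 -0.5 -0.1] gap 0.1 rotleft [-0.02  0.15  0.01]
```

>>> servo_tool(rows=[[0,0,0,0,-0.2,-2,1],[0,0,0,0,-0.2,-2,1]])

```text
clock: 2.95
eef_pos: [470.6, 9.2, 120.2]
eef_rot: [3.141, 0.1, 1.633]
wrist_force: [-0.4, -0.0, 0.7]
finger_gap: 0.9
finger_force: 0.0
```

```bash
python3 -c "
from h import *
st()"
```

```text
t 2.95 tcp [470.6   9.2 120.2] deck [ 58.3 107.7  36.2] F [-0.1  0.4  0.7] gap 0.9 rotleft [-0.02  0.06  0.  ]
```

>>> servo_tool(rows=[[0,0,0,0,-0.2,-2,1]])

```text
clock: 3.08
eef_pos: [470.5, 9.0, 118.0]
eef_rot: [3.141, 0.1, 1.633]
wrist_force: [-0.2, -0.3, -0.1]
finger_gap: 0.5
finger_force: 0.0
```

```bash
python3 -c "
from h import *
st()"
```

```text
t 3.075 tcp [470.5   9.  118. ] deck [ 58.3 107.8  34. ] F [-0.3  0.2 -0.1] gap 0.5 rotleft [-0.02  0.04  0.  ]
```

>>> servo_tool(rows=[[0,0,0,0,-0.2,-2,1]])

```text
clock: 3.2
eef_pos: [470.5, 8.8, 116.0]
eef_rot: [3.141, 0.1, 1.633]
wrist_force: [0.1, 0.3, -0.3]
finger_gap: 0.7
finger_force: 0.0
```

```bash
python3 -c "
from h import *
st()"
```

```text
t 3.2 tcp [470.5   8.8 116. ] deck [ 58.3 107.8  32. ] F [ 0.4 -0.1 -0.2] gap 0.7 rotleft [-0.02  0.04  0.  ]
```

>>> servo_tool(rows=[[0,0,0,0,-0.2,-2,1]])

```text
clock: 3.32
eef_pos: [470.5, 8.6, 114.0]
eef_rot: [3.141, 0.1, 1.633]
wrist_force: [0.2, 1.0, 0.5]
finger_gap: 0.7
finger_force: 0.0
```

```bash
python3 -c "
from h import *
st()"
```

```text
t 3.325 tcp [470.5   8.6 114. ] deck [ 58.3 107.8  29.9] F [ 0.9 -0.3  0.6] gap 0.7 rotleft [-0.02  0.04  0.  ]
```

>>> servo_tool(rows=[[0,0,0,0,-0.2,-2,1]])

```text
clock: 3.45
eef_pos: [470.5, 8.4, 112.0]
eef_rot: [3.141, 0.1, 1.633]
wrist_force: [0.2, -0.8, -0.4]
finger_gap: 0.7
finger_force: 0.0
```

```bash
python3 -c "
from h import *
st()
im=manip.camera('wrist');cv2.imwrite('pics/w2.png',im[:,:,::-1]);print(bell('s2'))
c=cv2.imread('pics/s2.png')[205:305,215:315];cv2.imwrite('pics/c2.png',np.hstack([cv2.resize(c,(480,480)),cv2.resize(cv2.imread('pics/w2.png')[140:300,240:400],(320,480))[:, :320]]))"
```

```text
t 3.45 tcp [470.5   8.4 112. ] deck [ 58.3 107.8  28. ] F [-0.8 -0.2 -0.5] gap 0.7 rotleft [-0.02  0.04 -0.  ]
([([267.7, 242.2], 53, [-192.2, 0.0, 220.9]), ([249.4, 287.0], 90, [-255.9, 0.0, 83.4])], 3.55)
```

View pics/c2.png

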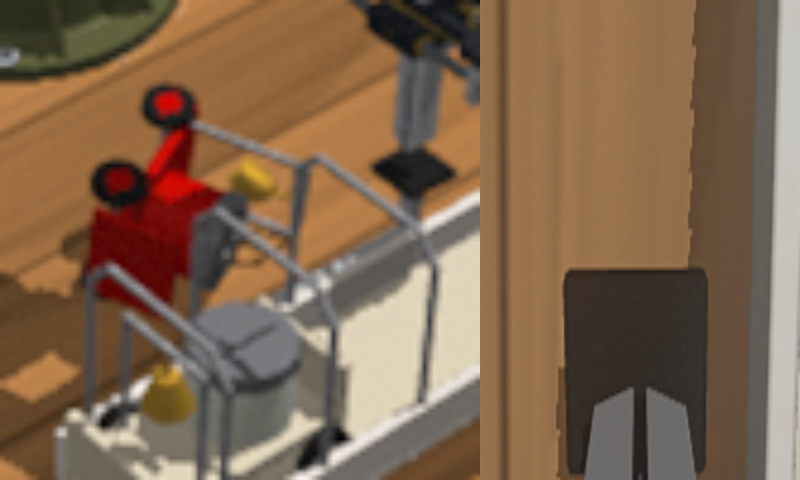

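The left half (scene) shows the fingers on or just above the pad, with the trolley still held. The right half (wrist) shows the tips over the middle of the pad. I'll check whether the pad has moved yet.

```bash
python3 -c "
from h import *
for n in('scene0','s1','s2'):
    g=cv2.imread(f'pics/{n}.png')[225:260,288:318];m=(g.max(2)<50).astype(np.uint8);k,l,s,c=cv2.connectedComponentsWithStats(m)
    print(n,[(s[i].tolist(),c[i].round(2)) for i in range(1,k) if s[i,4]>20])
g=cv2.imread('pics/w2.png')[190:300,270:370];print([int(x) for x in np.where(g[45].max(1)<75)[0][[0,-1]]], g[45,::4].max(1))
st()"
```

```text
scene0 [([5, 10, 16, 11, 101], array([12.61, 15.28]))]
s1 [([5, 10, 16, 12, 102], array([12.62, 15.33]))]
s2 [([5, 11, 16, 11, 98], array([12.63, 15.52]))]
[12, 83] [154 149 146  54  58  60  58  58  57  57  57  56  54  54  56  57  54  57
  56  57  55 105 101 103 103]
t 3.55 tcp [470.4   8.4 111.9] deck [ 58.3 107.9  27.9] F [0.5 0.1 0.3] gap 0.5 rotleft [-0.02  0.03  0.  ]
```

>>> servo_tool(rows=[[0,0,0,0,-0.2,-2,1]])

```text
clock: 3.68
eef_pos: [470.6, 8.2, 110.2]
eef_rot: [3.14, 0.1, 1.633]
wrist_force: [0.2, -1.2, 0.3]
finger_gap: 0.3
finger_force: 0.0
```

```bash
python3 -c "
from h import *
st();st()"
```

```text
t 3.675 tcp [470.6   8.2 110.2] deck [ 58.3 107.7  26.1] F [-1.3 -0.1  0.2] gap 0.3 rotleft [-0.02  0.06  0.  ]
t 3.675 tcp [470.6   8.2 110.2] deck [ 58.3 107.7  26.1] F [-1.3 -0.1  0.2] gap 0.3 rotleft [-0.02  0.06  0.  ]
```

>>> servo_tool(rows=[[0,0,0,0,-0.2,-2,1]])

```text
clock: 3.8
eef_pos: [470.5, 8.0, 108.0]
eef_rot: [3.141, 0.1, 1.632]
wrist_force: [0.3, 1.0, -0.6]
finger_gap: 0.6
finger_force: 0.0
```

```bash
python3 -c "
from h import *
st();print(bell('s3'))
g=cv2.imread(f'pics/s3.png')[225:260,288:318];m=(g.max(2)<50).astype(np.uint8);k,l,s,c=cv2.connectedComponentsWithStats(m)
print([(s[i].tolist(),c[i].round(2)) for i in range(1,k) if s[i,4]>20])"
```

```text
t 3.8 tcp [470.5   8.  108. ] deck [ 58.3 107.8  23.9] F [ 1.1 -0.3 -0.5] gap 0.6 rotleft [-0.02  0.05  0.01]
([([267.5, 242.1], 51, [-193.0, 0.0, 221.7]), ([249.5, 286.9], 92, [-255.7, 0.0, 83.5])], 3.85)
[([5, 12, 16, 9, 94], array([12.64, 15.59]))]
```

```bash
python3 -c "
from h import *
a=manip.camera('side')[215:295,310:370,::-1];b=cv2.imread('pics/s3.png')[205:265,280:330]
st()
cv2.imwrite('pics/c3.png',np.hstack([cv2.resize(a,(420,560),interpolation=cv2.INTER_CUBIC),cv2.resize(b,(380,560),interpolation=cv2.INTER_CUBIC)]))"
```

```text
t 3.9 tcp [470.4   8.  107.9] deck [ 58.3 108.   23.8] F [-0.4  0.3  0.2] gap 0.8 rotleft [-0.02  0.02  0.01]
```

View pics/c3.png

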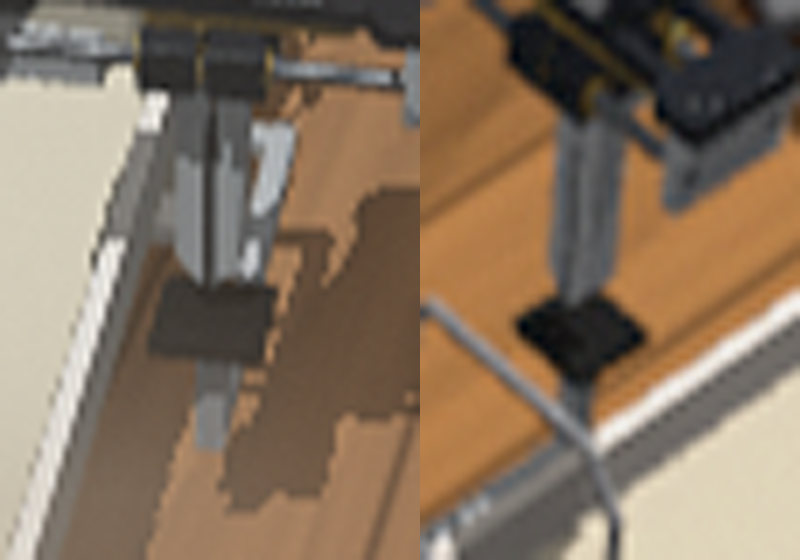

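The side half shows the fingertips at crop (212,284), against the far edge of the pad at (212,320). The scene half shows the tip at (575,303) and the pad centre at (583,335). I'll triangulate both.

```bash
python3 -c "
from h import *
a=lambda U,V:(310+(U+.5)/7-.5,215+(V+.5)/7-.5)
b=lambda U,V:(280+(U-420+.5)/7.6-.5,205+(V+.5)/9.333-.5)
for n,p,q in(('tip',a(212,284),b(575,303)),('pad',a(212,320),b(583,335)),('padTL/back-right',a(275,290),b(583,290)),('padfront-left',a(148,355),b(577,380)),('front right',a(262,360),b(518,322)),('back left',a(165,285),b(650,335))):
    x,e=tri([ray('side',p),ray('scene',q)]);print(n,x.round(1),np.round(e,1),w2d(x).round(1))
"
```

```text
tip [469.6   9.4 130.4] [0.9 0.9] [ 57.5 108.7  46.4]
pad [470.1  11.9 114.7] [0.7 0.7] [ 61.5 108.   30.9]
padTL/back-right [453.2  16.1 129. ] [9.7 9.7] [ 65.3 124.6  45.8]
padfront-left [486.    7.5  98.6] [10.3 10.3] [57.8 92.4 14.5]
front right [443.9   4.9 100.5] [7.5 7.5] [ 57.6 134.6  16.4]
back left [493.3  22.8 129.9] [8. 8.] [69.4 84.2 47. ]
```

```bash
python3 -c "
from h import *
for s,d in((S(157,95),D(490,288)),(S(107,163),D(529,333)),(S(157,95),D(529,333)),(S(107,163),D(490,288))):
    x,e=tri([ray('scene',s),ray('side',d)]);print(x.round(0),np.round(e,1),w2d(x).round(0))
"
```

```text
[332. -93. 138.] [3.2 3.2] [-37. 252.  45.]
[ 301. -130.   70.] [3.6 3.6] [-65. 286. -27.]
[296. -73. 106.] [1.3 1.3] [-12. 287.  15.]
[ 338. -150.  104.] [1.2 1.2] [-90. 250.   5.]
```

>>> servo_tool(rows=[[0,0,0,0,-0.3,-3,1],[0,0,0,0,-0.2,-2,1]])

```text
clock: 4.15
eef_pos: [470.5, 7.5, 102.9]
eef_rot: [3.141, 0.1, 1.633]
wrist_force: [-0.7, 0.2, 0.0]
finger_gap: 0.3
finger_force: 0.0
```

```bash
python3 -c "
from h import *
st()"
```

```text
t 4.15 tcp [470.5   7.5 102.9] deck [ 58.3 107.9  18.8] F [0.3 0.7 0. ] gap 0.3 rotleft [-0.02  0.04  0.01]
```

>>> servo_tool(rows=[[0,0,0,0,-0.2,-2,1],[0,0,0,0,-0.2,-2,1]])

```text
clock: 4.4
eef_pos: [470.5, 7.1, 99.0]
eef_rot: [3.141, 0.1, 1.633]
wrist_force: [-0.2, 0.3, 0.6]
finger_gap: 0.5
finger_force: 0.0
```

```bash
python3 -c "
from h import *
st()"
```

```text
t 4.4 tcp [470.5   7.1  99. ] deck [ 58.3 107.9  14.9] F [0.2 0.2 0.6] gap 0.5 rotleft [-0.02  0.04  0.  ]
```

>>> servo_tool(rows=[[0,0,0,0,-0.2,-2,1],[0,0,0,0,0,0,1]])

```text
clock: 4.65
eef_pos: [470.5, 6.9, 97.0]
eef_rot: [3.141, 0.1, 1.633]
wrist_force: [-0.2, -0.4, 0.1]
finger_gap: 0.6
finger_force: 0.0
```

```bash
python3 -c "
from h import *
st()"
```

```text
t 4.65 tcp [470.5   6.9  97. ] deck [ 58.3 108.   12.9] F [-0.4  0.2  0.1] gap 0.6 rotleft [-0.02  0.03  0.01]
```

>>> servo_tool(rows=[[0,0,0,0,-0.2,-2,1],[0,0,0,0,0,0,1]])

```text
clock: 4.9
eef_pos: [470.5, 6.7, 95.0]
eef_rot: [3.141, 0.1, 1.633]
wrist_force: [0.7, -0.1, -0.9]
finger_gap: 0.3
finger_force: 0.0
```

```bash
python3 -c "
from h import *
st();print(bell('s4'))
g=cv2.imread(f'pics/s4.png')[225:260,288:318];m=(g.max(2)<50).astype(np.uint8);k,l,s,c=cv2.connectedComponentsWithStats(m)
print([(s[i].tolist(),c[i].round(2)) for i in range(1,k) if s[i,4]>20])"
```

```text
t 4.9 tcp [470.5   6.7  95. ] deck [ 58.3 108.   10.9] F [-0.1 -0.7 -1. ] gap 0.3 rotleft [-0.02  0.04  0.01]
([([268.0, 242.4], 55, [-191.1, 0.0, 219.9]), ([249.7, 286.8], 92, [-254.9, 0.0, 83.5])], 4.95)
[([5, 13, 16, 9, 73], array([12.77, 16.38]))]
```

>>> servo_tool(rows=[[0,0,0,0,-0.2,-2,1],[0,0,0,0,0,0,1]])

```text
clock: 5.2
eef_pos: [470.4, 6.5, 93.0]
eef_rot: [3.141, 0.1, 1.633]
wrist_force: [0.3, 0.1, -0.4]
finger_gap: 0.7
finger_force: 0.0
```

```bash
python3 -c "
from h import *
st()"
```

```text
t 5.2 tcp [470.4   6.5  93. ] deck [ 58.3 108.    8.8] F [ 0.1 -0.3 -0.4] gap 0.7 rotleft [-0.02  0.03  0.01]
```

>>> servo_tool(rows=[[0,0,0,0,-0.2,-2,1],[0,0,0,0,0,0,1]])

```text
clock: 5.45
eef_pos: [470.4, 6.3, 91.0]
eef_rot: [3.141, 0.1, 1.633]
wrist_force: [0.5, -0.8, 0.7]
finger_gap: 0.3
finger_force: 0.0
```

```bash
python3 -c "
from h import *
st()
w=manip.camera('wrist')[140:300,240:400,::-1];a=manip.camera('side')[215:295,310:370,::-1];b=manip.camera('scene')[205:265,280:330,::-1]
cv2.imwrite('pics/c5.png',np.hstack([cv2.resize(x,(266,400),interpolation=cv2.INTER_CUBIC) for x in (a,b)]+[cv2.resize(w,(266,400))]))
"
```

```text
t 5.45 tcp [470.4   6.3  91. ] deck [ 58.3 108.    6.8] F [-0.9 -0.5  0.6] gap 0.3 rotleft [-0.02  0.03  0.  ]
```

View pics/c5.png

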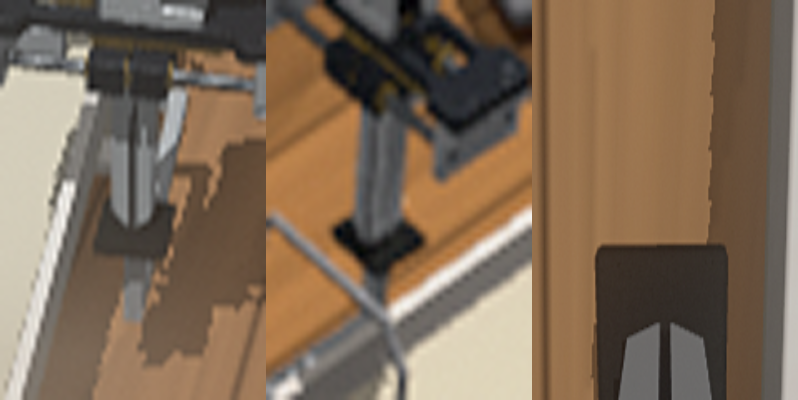

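The three crops (side, scene, wrist) now show the tips at the pad's middle: (132,225) in side and (375,240) in scene. Contact is close, so the visible tip ends about 22 mm behind the stated TCP.

>>> servo_tool(rows=[[0,0,0,0,-0.2,-2,1],[0,0,0,0,0,0,1]])

```text
clock: 5.85
eef_pos: [470.6, 6.1, 89.1]
eef_rot: [3.141, 0.1, 1.633]
wrist_force: [1.0, 0.3, 0.2]
finger_gap: 0.4
finger_force: 0.3
```

```bash
python3 -c "
from h import *
st()"
```

```text
t 5.85 tcp [470.6   6.1  89.1] deck [ 58.3 107.9   5. ] F [ 0.2 -1.   0.2] gap 0.4 rotleft [-0.02  0.06  0.  ]
```

>>> servo_tool(rows=[[0,0,0,0,-0.2,-2,1],[0,0,0,0,0,0,1]])

```text
clock: 6.1
eef_pos: [470.6, 5.9, 87.0]
eef_rot: [3.141, 0.1, 1.633]
wrist_force: [1.2, -0.4, 1.0]
finger_gap: 0.6
finger_force: 0.4
```

```bash
python3 -c "
from h import *
st()
print(bell('s6'))
g=cv2.imread(f'pics/s6.png')[225:260,288:318];m=(g.max(2)<50).astype(np.uint8);k,l,s,c=cv2.connectedComponentsWithStats(m)
print([(s[i].tolist(),c[i].round(2)) for i in range(1,k) if s[i,4]>10])"
```

```text
t 6.1 tcp [470.6   5.9  87. ] deck [ 58.3 107.9   2.9] F [-0.6 -1.2  1. ] gap 0.6 rotleft [-0.02  0.05  0.01]
([([267.9, 242.3], 54, [-191.4, 0.0, 220.2]), ([249.7, 286.9], 93, [-255.0, 0.0, 83.4])], 6.15)
[([5, 14, 16, 8, 62], array([12.92, 17.42]))]
```

>>> servo_tool(rows=[[0,0,0,0,-0.2,-2,1],[0,0,0,0,0,0,1]])

```text
clock: 6.4
eef_pos: [470.5, 5.7, 85.0]
eef_rot: [3.141, 0.1, 1.633]
wrist_force: [1.0, 0.7, 0.7]
finger_gap: 0.7
finger_force: 0.2
```

```bash
python3 -c "
from h import *
st()
print(bell('s7'))
for n in ('s6','s7'):
  g=cv2.imread(f'pics/{n}.png')[225:260,288:318];m=(g.max(2)<50).astype(np.uint8);k,l,s,c=cv2.connectedComponentsWithStats(m)
  print([(s[i].tolist(),c[i].round(2)) for i in range(1,k) if s[i,4]>10],[int(g[r,12:14].max()) for r in range(16,26)])"
```

```text
t 6.4 tcp [470.5   5.7  85. ] deck [ 58.3 108.1   0.8] F [ 0.6 -1.1  0.7] gap 0.7 rotleft [-0.02  0.03  0.  ]
([([267.2, 242.0], 50, [-194.1, 0.0, 222.6]), ([249.7, 286.9], 91, [-255.0, 0.0, 83.4])], 6.45)
[([5, 14, 16, 8, 62], array([12.92, 17.42]))] [85, 41, 33, 38, 34, 27, 64, 82, 90, 129]
[([5, 15, 16, 8, 62], array([12.76, 17.95]))] [96, 69, 20, 35, 39, 26, 41, 69, 93, 129]
```

```bash
python3 -c "
from h import *
for n in ('s1','s2','s3','s4','s6','s7'):
  g=cv2.imread(f'pics/{n}.png').max(2)[225:260,288:318].astype(int)
  # left/right corner strips & bottom
  L=g[8:24,5:9];R=g[8:24,17:21]
  f=lambda a:(np.clip(90-a,0,None)*np.arange(a.shape[0])[:,None]).sum()/np.clip(90-a,0,None).sum()
  print(n,round(f(L),2),round(f(R),2),g[16:28,12:14].max(1))
p=d2w((60,110,36));c=manip.camera_info('scene')
K=np.array([[c['fx'],0,c['cx']],[0,c['fy'],c['cy']],[0,0,1]]);Rc=Ro.from_euler('xyz',c['rotation']).inv()
print([cv2.projectPoints(np.array([d2w((60,110,z))]),Rc.as_rotvec(),-Rc.apply(c['position']),K,c['D'])[0].round(2).tolist() for z in(36,26,10)])
"
```

```text
s1 6.69 7.46 [ 36  39  39  36  31  56  84  82  93 128 139 130]
s2 6.69 7.47 [ 37  36  38  37  32  57  84  82  92 128 139 131]
s3 6.68 7.47 [ 28  31  39  35  32  57  82  83  93 128 140 134]
s4 6.71 7.49 [ 15  29  38  35  29  55  84  83  94 127 142 130]
s6 7.71 8.4 [ 85  41  33  38  34  27  64  82  90 129 141 130]
s7 8.15 8.85 [ 96  69  20  35  39  26  41  69  93 129 138 132]
[[[[300.22, 239.06]]], [[[300.0, 241.35]]], [[[299.65, 244.99]]]]
```

>>> servo_tool(rows=[[0,0,0,0.1,-1.9,-19.4,1]])

```text
clock: 6.58
eef_pos: [471.5, 3.9, 66.6]
eef_rot: [3.138, 0.1, 1.632]
wrist_force: [4.1, 0.1, 5.4]
finger_gap: 0.6
finger_force: 2.7
```

```bash
python3 -c "
from h import *
st()
print(bell('s8'))
g=cv2.imread('pics/s8.png').max(2)[225:260,288:318].astype(int);print(g[16:31,12:14].max(1))
for n,o in(('s1',0),('s8',6)):
  g=cv2.imread(f'pics/{n}.png').max(2)[225:260,288:318].astype(int)
  for o in (4,5,6): 
    L=g[8+o:24+o,5:9];w=np.clip(90-L,0,None);print(n,o,(w*np.arange(16)[:,None]).sum()/w.sum()+o)
st()"
```

```text
t 6.575 tcp [471.5   3.9  66.6] deck [ 58.2 107.1 -17.7] F [-0.7 -4.1  5.4] gap 0.6 rotleft [-0.01  0.19 -0.01]
([([267.8, 242.3], 53, [-191.9, 0.0, 220.6]), ([249.6, 286.8], 91, [-255.3, 0.0, 83.7])], 6.625)
[103 100  98  98  99  82  36  32  57 115 130 134 111 126 105]
s1 4 6.69283276450512
s1 5 6.781433607520564
s1 6 7.126227208976157
s8 4 11.471526195899772
s8 5 11.471526195899772
s8 6 11.471526195899772
t 6.625 tcp [470.9   3.7  64.3] deck [ 58.3 107.8 -20. ] F [-1.1 -6.   8.4] gap 0.5 rotleft [-0.01  0.1  -0.01]
```

>>> servo_tool(rows=[[0,0,0,-0.5,8.5,35,1],[0,0,0,54.3,13.3,-1,1]])

```text
clock: 6.88
eef_pos: [525.2, 25.8, 103.5]
eef_rot: [3.136, 0.1, 1.632]
wrist_force: [1.0, 0.6, 0.4]
finger_gap: 0.4
finger_force: 0.0
```

```bash
python3 -c "
from h import *
st()
print(bell('s9'))
st()"
```

```text
t 6.875 tcp [525.2  25.8 103.5] deck [73.1 52.1 20.9] F [ 0.5 -1.   0.5] gap 0.4 rotleft [-0.03  0.34  0.03]
([([267.7, 242.3], 56, [-192.2, 0.0, 220.5]), ([262.9, 279.5], 38, [-203.5, 0.0, 82.9]), ([257.7, 282.5], 15, [-224.2, 0.0, 82.7])], 6.925)
t 6.925 tcp [530.2  27.  100.8] deck [74.2 47.1 18.3] F [ 0.6  0.1 -0.5] gap 0.2 rotleft [-0.05  0.27  0.01]
```

>>> servo_tool(rows=[[0,0,0,50,12,-1,1]])

```text
clock: 7.05
eef_pos: [574.1, 37.8, 98.2]
eef_rot: [-3.14, 0.1, 1.633]
wrist_force: [-0.2, 0.1, -0.2]
finger_gap: 0.8
finger_force: 0.0
```

```bash
python3 -c "
from h import *
st()
print(bell('s10'))
st()"
```

```text
t 7.05 tcp [574.1  37.8  98.2] deck [82.4  2.6 16.5] F [ 0.1  0.2 -0.2] gap 0.8 rotleft [-0.01 -0.08  0.01]
([([490.5, 20.6], 15, [755.9, -0.0, 683.3]), ([267.8, 242.3], 53, [-191.9, 0.0, 220.6]), ([269.8, 275.3], 85, [-176.6, 0.0, 84.5])], 7.1)
t 7.1 tcp [579.   38.8  97.5] deck [83.3 -2.3 15.9] F [ 1.5 -2.6 -0.1] gap 0.4 rotleft [-0.03  0.03 -0.  ]
```

>>> servo_tool(rows=[[0,0,0,0,0,0,1]])

```text
clock: 7.22
eef_pos: [574.4, 37.8, 97.6]
eef_rot: [-3.14, 0.1, 1.633]
wrist_force: [-0.2, 0.4, 0.1]
finger_gap: 0.7
finger_force: 0.0
```

```bash
python3 -c "
from h import *
from scipy.optimize import least_squares
st()
b,t=bell('s11');print(b)
st()
x=[q[2][0]+255 for q in b if abs(q[2][2]-84)<6];print(x,t-.05)
D=[(6.875,43,2.),(7.05,78.4,1.),(t-.05,x[0],1.)]
X=lambda p,t:700*p[1]*((t-p[0])-p[1]*(1-np.exp(-(t-p[0])/p[1])))
r=least_squares(lambda p:[(X(p,t)-d)/w for t,d,w in D]+[(p[1]-.5)/.1],[6.5,.5]);print(r.x,r.fun)
for k in range(10):
  T=t+k*.125;print(round(T,3),'bumper',(X(r.x,T)-146).round(1),'v mm/row',(87.5*r.x[1]*(1-np.exp(-(T-r.x[0])/r.x[1]))).round(1))
"
```

```text
t 7.225 tcp [574.4  37.8  97.6] deck [82.5  2.4 15.9] F [0.4 0.2 0.2] gap 0.7 rotleft [-0.01 -0.07 -0.01]
[([267.7, 242.2], 53, [-192.2, 0.0, 221.1]), ([284.8, 266.9], 28, [-115.2, 0.0, 83.8]), ([279.8, 270.0], 22, [-135.8, 0.0, 82.6])]
t 7.275 tcp [573.8  37.6  98. ] deck [82.3  3.  16.3] F [-0.4  0.4  0.2] gap 0.3 rotleft [-0.01 -0.05 -0.  ]
[139.8, 119.19999999999999] 7.2250000000000005
[6.51574612 0.8813816 ] [-1.6937848   4.0370743  -2.80685996  3.81381601]
7.275 bumper 8.4 v mm/row 44.5
7.4 bumper 55.2 v mm/row 48.8
7.525 bumper 105.9 v mm/row 52.6
7.65 bumper 160.2 v mm/row 55.8
7.775 bumper 217.4 v mm/row 58.6
7.9 bumper 277.3 v mm/row 61.1
8.025 bumper 339.5 v mm/row 63.2
8.15 bumper 403.6 v mm/row 65.0
8.275 bumper 469.5 v mm/row 66.6
8.4 bumper 536.9 v mm/row 68.0
```

```bash
python3 -c "
import numpy as np
from scipy.optimize import least_squares
for D in ([(6.875,43,3.),(7.05,78.4,1.5),(7.225,130.5,1.5)],):
  X=lambda p,t:700*p[1]*((t-p[0])-p[1]*(1-np.exp(-(t-p[0])/p[1])))
  for pw in(.05,.1,.3):
    r=least_squares(lambda p:[(X(p,t)-d)/w for t,d,w in D]+[(p[1]-.5)/pw],[6.5,.5]);print(r.x,r.fun)
    for k in range(6):
      T=7.275+k*.125;print(round(T,3),'bumper',(X(r.x,T)-146).round(1),'v',(87.5*r.x[1]*(1-np.exp(-(T-r.x[0])/r.x[1]))).round(1))
"
```

```text
[6.49039994 0.57037351] [-0.38038769  1.78168503 -1.40916288  1.40747019]
7.275 bumper -2.9 v 37.3
7.4 bumper 35.7 v 39.8
7.525 bumper 76.5 v 41.8
7.65 bumper 119.1 v 43.4
7.775 bumper 163.1 v 44.7
7.9 bumper 208.3 v 45.7
[6.50064072 0.62378674] [-0.81665163  1.33412799 -0.86893553  1.23786738]
7.275 bumper -1.5 v 38.8
7.4 bumper 38.7 v 41.7
7.525 bumper 81.6 v 44.0
7.65 bumper 126.6 v 45.9
7.775 bumper 173.4 v 47.5
7.9 bumper 221.6 v 48.8
[6.50931526 0.67860227] [-1.19420797  0.93161421 -0.40342115  0.59534089]
7.275 bumper -0.3 v 40.2
7.4 bumper 41.5 v 43.4
7.525 bumper 86.3 v 46.1
7.65 bumper 133.5 v 48.3
7.775 bumper 182.8 v 50.2
7.9 bumper 233.8 v 51.7
```

>>> servo_tool(rows=[[0,0,0,4.2,-19.7,2,1],[0,0,0,-2.2,34.8,-3.5,1],[0,0,0,-2.2,35.8,-3.6,1]])

```text
clock: 7.65
eef_pos: [574.2, 87.5, 94.4]
eef_rot: [3.14, 0.1, 1.63]
wrist_force: [0.2, -0.6, 1.1]
finger_gap: 0.2
finger_force: 0.0
```

```bash
python3 -c "
from h import *
s=st();print(s['moment'])"
```

```text
t 7.65 tcp [574.2  87.5  94.4] deck [132.2  -0.5  17.7] F [-0.7 -0.2  1. ] gap 0.2 rotleft [-0.02  0.1   0.13]
[-0.0224256  -0.0514544  -0.05605697]
```

>>> servo_tool(rows=[[0,0,0,-2.1,33.8,-3.4,1]])

```text
clock: 7.78
eef_pos: [572.0, 121.9, 91.0]
eef_rot: [3.14, 0.1, 1.631]
wrist_force: [0.7, 0.3, 0.7]
finger_gap: 0.5
finger_force: 0.0
```

```bash
python3 -c "
from h import *
s=st();print(s['moment'])"
```

```text
t 7.775 tcp [572.  121.9  91. ] deck [166.8  -0.5  17.7] F [ 0.2 -0.7  0.8] gap 0.5 rotleft [-0.02  0.1   0.06]
[-0.02111226 -0.07815098  0.00366639]
```

>>> servo_tool(rows=[[0,0,0,-1.6,25.8,-2.6,1],[0,0,0,-1.1,17.9,-1.8,1],[0,0,0,-0.6,10.4,-1,1],[0,0,0,-0.3,4.5,-0.5,1],[0,0,0,-0.1,1,-0.1,1],[0,0,0,0,0,0,1]])

```text
clock: 8.52
eef_pos: [568.6, 181.5, 84.3]
eef_rot: [3.141, 0.1, 1.632]
wrist_force: [0.1, 0.6, 1.2]
finger_gap: 0.5
finger_force: 0.4
```

```bash
python3 -c "
from h import *
s=st();print(bell('s12'))
a=cv2.imread('pics/s12.png')[190:310,250:410];b=manip.camera('side')[180:330,250:370,::-1]
cv2.imwrite('pics/c12.png',np.hstack([cv2.resize(a,(480,400),interpolation=cv2.INTER_CUBIC),cv2.resize(b,(320,400),interpolation=cv2.INTER_CUBIC)]));st()"
```

```text
t 8.525 tcp [568.6 181.5  84.3] deck [226.9  -0.7  17.1] F [ 0.5 -0.1  1.2] gap 0.5 rotleft [-0.02  0.05  0.03]
([([334.0, 238.6], 68, [103.4, 0.0, 86.3]), ([267.8, 242.1], 46, [-191.8, 0.0, 221.3])], 8.575)
t 8.625 tcp [568.5 181.5  84.3] deck [226.9  -0.7  17.1] F [ 0.7 -0.4 -0.7] gap 0.6 rotleft [-0.02  0.05  0.03]
```

View pics/c12.png

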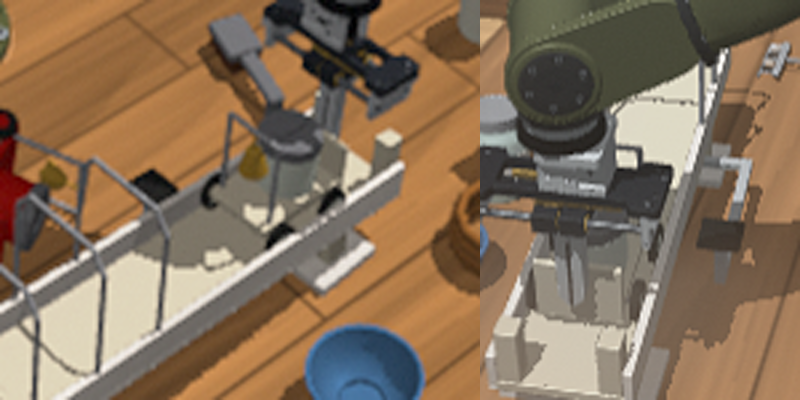

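The scene half shows the trolley standing on open runway, its bumper resting against the fingers at (325,120) and the hoops well behind. The side half agrees: fingers in front of the board at (575,275), with a gap left to the stops. I'll now hold it for 2 s or more.

>>> servo_tool(rows=[[0,0,0,0,0,0,1],[0,0,0,0,0,0,1],[0,0,0,0,0,0,1],[0,0,0,0,0,0,1],[0,0,0,0,0,0,1],[0,0,0,0,0,0,1],[0,0,0,0,0,0,1],[0,0,0,0,0,0,1],[0,0,0,0,0,0,1],[0,0,0,0,0,0,1],[0,0,0,0,0,0,1],[0,0,0,0,0,0,1],[0,0,0,0,0,0,1],[0,0,0,0,0,0,1],[0,0,0,0,0,0,1],[0,0,0,0,0,0,1],[0,0,0,0,0,0,1],[0,0,0,0,0,0,1],[0,0,0,0,0,0,1],[0,0,0,0,0,0,1]])

```text
clock: 11.12
eef_pos: [568.4, 181.9, 84.2]
eef_rot: [3.141, 0.1, 1.633]
wrist_force: [0.5, 0.2, -0.8]
finger_gap: 0.9
finger_force: 0.3
```

>>> servo_tool(rows=[[0,0,0,0,0.7,-0.1,1],[0,0,0,-0.1,1.5,-0.15,1],[0,0,0,-0.1,2,-0.2,1],[0,0,0,-0.15,2.5,-0.25,1],[0,0,0,-0.15,2.5,-0.25,1],[0,0,0,-0.15,2.5,-0.25,1],[0,0,0,-0.15,2.5,-0.25,1],[0,0,0,-0.15,2.5,-0.25,1],[0,0,0,-0.15,2.5,-0.25,1],[0,0,0,-0.15,2.5,-0.25,1],[0,0,0,-0.15,2.5,-0.25,1],[0,0,0,-0.15,2.5,-0.25,1],[0,0,0,-0.15,2.5,-0.25,1],[0,0,0,-0.15,2.5,-0.25,1],[0,0,0,-0.15,2.5,-0.25,1],[0,0,0,-0.15,2.5,-0.25,1],[0,0,0,-0.1,2,-0.2,1],[0,0,0,-0.1,2,-0.2,1],[0,0,0,-0.1,2,-0.2,1],[0,0,0,-0.1,2,-0.2,1]])

```text
clock: 13.62
eef_pos: [565.9, 226.8, 79.7]
eef_rot: [3.141, 0.1, 1.633]
wrist_force: [-0.3, 0.5, -0.3]
finger_gap: 0.6
finger_force: 0.2
```

```bash
python3 -c "
from h import *
s=st();print(bell('s13'))"
```

```text
t 13.625 tcp [565.9 226.8  79.7] deck [272.5  -0.9  17. ] F [ 0.5  0.3 -0.2] gap 0.6 rotleft [-0.02  0.05  0.  ]
([([343.2, 233.2], 62, [147.5, -0.0, 87.1]), ([267.2, 241.9], 41, [-194.1, 0.0, 223.3])], 13.675)
```

>>> servo_tool(rows=[[0,0,0,-0.1,1,-0.1,1],[0,0,0,-0.1,1.5,-0.15,1],[0,0,0,-0.1,1.5,-0.15,1],[0,0,0,-0.1,1.5,-0.15,1],[0,0,0,-0.1,1.5,-0.15,1],[0,0,0,-0.1,1.5,-0.15,1],[0,0,0,-0.1,1.5,-0.15,1],[0,0,0,-0.1,1.5,-0.15,1],[0,0,0,-0.1,1.5,-0.15,1],[0,0,0,-0.1,1.5,-0.15,1],[0,0,0,-0.1,1.5,-0.15,1],[0,0,0,-0.1,1.5,-0.15,1],[0,0,0,-0.1,1.5,-0.15,1],[0,0,0,-0.1,1.5,-0.15,1]])

```text
clock: 15.42
eef_pos: [564.5, 247.2, 77.7]
eef_rot: [3.141, 0.1, 1.633]
wrist_force: [-0.4, 0.5, -0.4]
finger_gap: 0.3
finger_force: 0.0
```

```bash
python3 -c "
from h import *
s=st();print(bell('s14'));cv2.imwrite('pics/d14.png',manip.camera('side')[:,:,::-1])"
```

```text
t 15.425 tcp [564.5 247.2  77.7] deck [293.1  -0.7  17. ] F [ 0.5  0.4 -0.4] gap 0.3 rotleft [-0.02  0.04  0.01]
([([345.1, 231.8], 58, [156.3, -0.0, 88.6]), ([267.4, 242.2], 45, [-193.3, 0.0, 221.5])], 15.475)
```

>>> servo_tool(rows=[[0,0,0,-0.1,1.5,-0.15,1],[0,0,0,-0.1,1.5,-0.15,1],[0,0,0,-0.1,1.5,-0.15,1],[0,0,0,-0.1,1.5,-0.15,1]])

```text
clock: 16.02
eef_pos: [564.1, 253.2, 77.1]
eef_rot: [3.141, 0.1, 1.633]
wrist_force: [-0.4, -0.5, 0.7]
finger_gap: 0.8
finger_force: 0.0
```

```bash
python3 -c "
from h import *
s=st();print(bell('s15'))
a=cv2.imread('pics/s15.png')[190:310,270:430];b=manip.camera('side')[220:340,240:340,::-1]
cv2.imwrite('pics/c15.png',np.hstack([cv2.resize(a,(480,400),interpolation=cv2.INTER_CUBIC),cv2.resize(b,(320,400),interpolation=cv2.INTER_CUBIC)]))"
```

```text
t 16.025 tcp [564.1 253.2  77.1] deck [299.2  -0.7  17. ] F [-0.5  0.4  0.7] gap 0.8 rotleft [-0.02  0.04  0.  ]
([([344.4, 231.6], 48, [152.5, -0.0, 91.4]), ([267.3, 242.1], 45, [-193.9, 0.0, 222.4])], 16.075)
```

View pics/c15.png

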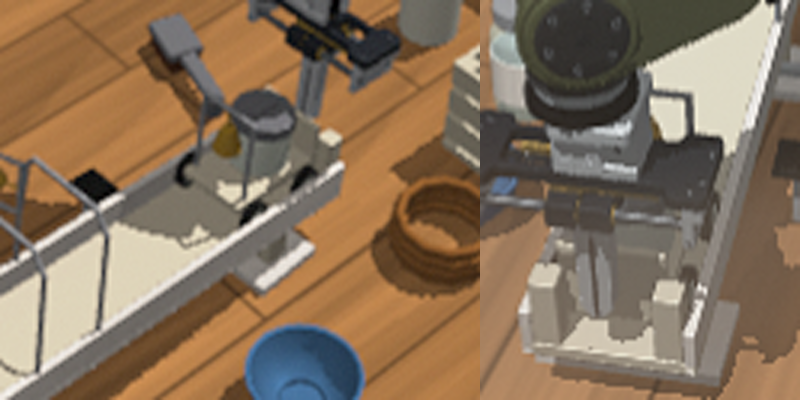

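The trolley stands against both stop blocks: (330,150) in the scene half, (548,300) and (670,310) in the side half. The fingers are already clear ahead of the board, so I'll withdraw upwards.

>>> servo_tool(rows=[[0,0,0,-0.3,5,-0.5,1],[0,0,0,0,2,15,1],[0,0,0,0,3,30,1],[0,0,0,0,4,40,1],[0,0,0,0,4,40,1],[0,0,0,0,3,30,1],[0,0,0,0,1,10,1],[0,0,0,0,0,0,1],[0,0,0,0,0,0,1]])

```text
clock: 17.25
eef_pos: [563.4, 274.9, 240.2]
eef_rot: [-3.14, 0.101, 1.633]
wrist_force: [-0.7, -0.6, 0.2]
finger_gap: 0.5
finger_force: 0.0
```

```bash
python3 -c "
from h import *
s=st();print(bell('s16'))
st();manip.sign_off()"
```

```text
t 17.25 tcp [563.4 274.9 240.2] deck [304.4  -1.4 181.5] F [-0.6  0.7  0.1] gap 0.5 rotleft [ 0.03 -0.06  0.01]
([([492.3, 20.2], 15, [766.9, -0.0, 682.7]), ([344.5, 231.2], 48, [152.3, -0.0, 93.2]), ([267.2, 241.9], 40, [-194.3, 0.0, 223.2])], 17.3)
t 17.3 tcp [563.5 274.9 240.2] deck [304.4  -1.4 181.5] F [ 0.7 -0.4  0.7] gap 0.4 rotleft [ 0.03 -0.06  0.01]
the job is handed in; nothing more can be done
```

The job is handed in at about 17 s: the trolley was released, brought to rest on the open runway about 50–60 mm short of the stops, held over 2 s and eased down against both end stops, and the hand taken away; I did not measure the bell's swing.

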